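Dock the tube carrier at the reading head

TASK

Dock the blue tube carrier at the white reading head by pushing it with the fingertips: first push the block along the slot until its pin reaches the corner, then push it sideways, towards the reading head, all the way to the end of the slot, and move clear. Push only against the sides of the blue block: do not grip or straddle it, keep off its tubes and its pin arm, and leave the vials, pen and cup where they are.

Things in the scene. Friction and masses are not known exactly. Their poses are not given: they have to be found in the camera images.
- dock_plate: Fixed grey plate on the worktop, 12 mm thick, with an L-shaped slot in its top. Origin on the worktop, below the carrier's centre when both joints read 0; it reaches x -62 to +175, y -70 to +150 mm in its own frame. Its x axis points along the slot's first leg (away from the robot, turned up to about 25 degrees), y along the second leg, towards the reading head, z up
- carrier_along (a joint): How far the carrier has slid along the plate's x axis, m. Starts between 0 and 0.025; about 0.092 when the pin meets the end wall at the corner, and 0.087 to 0.092 in the second leg. The slot lets the carrier go sideways only from about 0.083 on. Stays where it is left; sliding takes about 1 to 2 N; it cannot turn
- carrier_across (a joint): How far the carrier has slid along the plate's y axis, m: within 0.002 of 0 in the first leg, about 0.061 when the pin meets the end of the second leg. Stays where it is left; sliding takes about 1 to 2 N
- carrier_centre (a point): Centre of the carrier's blue square block, 92 x 92 x 24 mm, sides parallel to the plate's axes, from 12 to 36 mm over the worktop. The flat sides, 46 mm from this point, are where to push: the -x side, facing the robot, and then the -y side, facing away from the reading head
- tube_set: The four white microtubes with pink caps that stand in the block, within 32 mm of its centre, tops about 56 mm over the worktop; fixed in it; not to be touched. Origin at the centre of the block's underside
- pin_arm: The steel tongue, 24 mm wide and 5 mm thick, that reaches 26 mm out of the block's +x side just over the plate and carries the brass pin; not to be touched. Origin at the centre of the block's underside
- pin (a point): Axis of the follower pin, at the plate's top, 60 mm ahead (plate +x) of the block's centre
- slot_corner_pt (a point): Corner of the slot's centre line, at the plate's top. In the plate's frame the first leg runs from (60, 0) to here (150, 0) mm, the second from here to (150, 60) mm. The slot is 15 to 16.5 mm wide for a 12 mm pin, with a flat end wall beyond the corner and a rounded inner corner
- reading_head (a point): Middle of the fixed white reading head's top, 52 mm over the worktop. The head is 92 mm along the plate's x axis by 36 mm along y, centred at (90, 132) mm in the plate's frame; the docked block stops about 7 mm from its face
- slot_end_pt (a point): End position of the pin on the slot's centre line, at the plate's top (the pin can go 1.5 mm past it)
- brown_vial: Loose brown vial with blue cap, 33 mm wide, 70 mm tall, on the worktop to the left of the plate; origin at its foot
- pink_vial: Loose white vial with pink cap, 33 mm wide, 70 mm tall, on the worktop to the left of the plate; origin at its foot
- pen: Loose orange marker pen, 122 mm long, 11 mm thick, lying on the worktop to the right of the plate, roughly parallel to its side; origin at its underside's centre
- cup: Loose white specimen cup, 61 mm wide, 66 mm tall, on the worktop at the right; origin at its foot

How it is judged:
On the way:
1. the carrier is pushed along until its pin is at the corner (within 12 mm), before it goes sideways (value of joint carrier_along above 0.08 m and value of joint carrier_across below 0.015 m), for 0.05 s.
At the end, for the whole second after the job is handed in: The carrier rests at the end of the slot's second leg (sideways joint past 0.056 of about 0.061 m, along joint past 0.083 m), not moving (value of joint carrier_across above 0.056 m and value of joint carrier_along above 0.083 m and velocity of joint carrier_across between -0.005 and 0.005 m/s); the robot touches nothing.
It fails at once if the robot touches the tubes in the carrier (over 1 N) (contact force between any of the fingers, the arm and tube_set above 1 N).
It fails at once if the robot touches the pin arm (over 1 N) (contact force between any of the fingers, the arm and pin_arm above 1 N).
It fails at once if the gripper straddles the carrier (its grasp point comes down within 30 mm of the block's middle lines, less than 65 mm over the plate) (x of the grasp point in the frame of carrier_centre between -0.03 and 0.03 m and y of the grasp point in the frame of carrier_centre between -0.03 and 0.03 m and z of the grasp point in the frame of carrier_centre below 0.053 m).
It fails at once if a vial, the pen or the cup is moved or lifted by more than 15 mm (distance of any of brown_vial, pink_vial, pen, cup from where it was at the start of the episode above 0.015 m).
It also fails if it takes over 42 s, if anything falls off the work surface, if the arm or the gripper's body presses on something with over 40 N, if the wrist force passes 120 N, or if a joint passes its speed limit or range.

ROBOT

A 6-joint arm with a two-finger parallel gripper is mounted at the origin on a cart in front of the work surface, level with it; the furniture and walls round the work are solid. World frame = base frame: x ahead of the robot, y to its left, z up, the work surface at z = 0. Lengths are in m, angles in rad, forces in N, time in s.
With the tool pointing down it reaches from about 0.4 to 0.825 m from the base axis. Payload 7 kg.
Tool frame: the origin (TCP) lies between the finger pads; the fingertips stand 11 mm ahead of it and the grasp point (between the pads) lies 8 mm behind it (arm.tips_ahead is the distance from the TCP to the fingertips, in m); z points along the fingers, x is the direction in which the jaws open and shut, and the axes are right-handed (so a half turn about z gives the same grasp; the last joint's range is limited). The gripper opens to 88 mm and grips with 3 to 60 N. Pads are 19 mm wide; open, the fingers measure 130 mm over their backs; the gripper's body (78 mm by 193 mm) begins 47 mm behind the grasp point.
Start: joints at [-0.829, 0.359, 0.012, 0, -1.224, -0.288], TCP at [0.296, -0.607, 0.238] pointing down, gripper open.
Joint ranges: [-3.07, 3.07], [-1.43, 2.12], [-1.02, 1.25], [-3.03, 1.67], [-3.05, -0], [-3.03, 3.03]. Speed limits (rad/s): [2.39, 2.39, 3.01, 3.14, 3.14, 3.14].

INTERFACE

Orientations are given as [roll, pitch, yaw] about the fixed x, y, z axes, in that order (R = Rz(yaw) Ry(pitch) Rx(roll)).
In Python, from station import arm, optics, finder gives the robot as it stands. The module is installed in compiled form; this text tells all that it offers.
- The arm moves only by the tool apply_moves, never from a script. Its argument "increments" is one flat list of numbers, 6 for each row, row after row: the shift along the world's x, y, z in m, then the turn, a rotation vector about the world's x, y, z in rad. In form: [tx, ty, tz, rx, ry, rz, tx, ty, tz, rx, ry, rz, ...]. A call has 1 to 20 rows; each row shifts and turns the pose as measured when the row begins; what a row does not reach is not made up. A row lasts 1/12 s, in which the tool goes at most 41.7 mm and 7.16 degrees, less where a joint would pass 70% of its speed; a pose out of reach is approached as far as the arm can. A call with a gripper value outside its range is refused whole. "hand" is the closure, from 0 (fully open) to 1 (shut), set as the call begins (left out, the last holds). The fingers move at their own pace and stop on an object; "force" is the grip in N (left out, the last holds). Time passes only in rows, so rows that do not move let the fingers close. It gives the time, the measured TCP pose, the force and the opening at its end, in the units of the state.
- arm.get_state(): the state, without advancing time (a new reading comes with each control period).
- optics.grab_frame(name): name is "scene" or "top"; returns the picture (420x560x3 uint8, red, green, blue); there is no depth.
- optics.camera_model(name): a dict with "fx", "fy", "cx", "cy" (pixels), "dist_coeffs" ([k1, k2, p1, p2, k3] as OpenCV has them; the pictures are not rectified), "world_to_cam" (4x4, takes a point from world to camera coordinates). Camera axes: x right, y up, looking along -z (the intrinsics and any distortion apply to the point x, -y, -z); pixel columns grow to the right and rows downward; lengths in m; the calibration is good to about 2 mm. A picture is of the moment at which its call begins. camera_model takes no time and is no camera call.
- arm.job_done(): hands the job in, once; it reports no verdict.
Trained networks look in the newest picture that a camera, given by its name, has taken for a name from the list of things; names that differ only in an ending like _2 or _b are one class to them, and where a whole thing is asked for, a point or a joint stands for the part that bears it (a point fixed in the world has none). Each returns a list of dicts, best first, with "conf" (0 to 1); they miss things now and then, are a little off and sometimes report something else, mostly with a low value. They report only what shows in the picture. A call takes as long as a camera call.
- finder.find_in(camera, name): "box" ([left, top, right, bottom] in pixels, round what is visible of it).
- finder.landmark_of(camera, name): "point" ([column, row] in pixels: a listed point, or the origin of a listed thing).
The state is a dict: "t": time; "q": joint angles; "qd": joint speeds; "joint_efforts": joint torques, N m; "eef_pos": TCP position; "ee_rot": TCP orientation; "force": force on the tool from outside, world axes, zero at the start; "moment": the same for the moment, N m; "width": finger opening in m.
Only numpy, scipy, OpenCV 4.12 (cv2) and the standard library are available. Lean on these libraries where they do the work, as an engineer would, in place of code of your own. Each camera call takes 0.05 s, during which the arm holds its last target. There are 200 camera calls.

## Working session

There is one attempt and no reset: what is moved stays moved. The work goes in short steps, Python scripts to look and compute and a tool call to move; the robot and the scene stay as the last step left them, time stands still between calls to the robot, and variables do not carry over. Pictures are saved under pics/ and viewed, about 8 in all and at most 12, crops included, and the job is handed in when it is done.

Besides the shell and the picture viewer there is one more tool, called after "Call:" as name(argument=value, ...) on one line, values as JSON. apply_moves: Moves the arm, as the interface text tells. Its arguments: {"type":"object","properties":{"increments":{"type":"array"},"hand":{"type":"number"},"force":{"type":"number"}},"required":["increments"]}

```bash
mkdir -p pics; cat > h.py <<'E'
import numpy as np, cv2
from station import arm, optics, finder
def ray(cam,px):
    m=optics.camera_model(cam); K=np.array([[m['fx'],0,m['cx']],[0,m['fy'],m['cy']],[0,0,1]])
    u=cv2.undistortPoints(np.array([[px]],float),K,np.array(m['dist_coeffs'],float))[0,0]
    T=np.array(m['world_to_cam']); R=T[:3,:3]; d=R.T@np.array([u[0],-u[1],-1]); o=-R.T@T[:3,3]
    return o,d
def at(cam,px,z):
    o,d=ray(cam,px); return o+d*(z-o[2])/d[2]
def proj(cam,P):
    m=optics.camera_model(cam); K=np.array([[m['fx'],0,m['cx']],[0,m['fy'],m['cy']],[0,0,1]])
    T=np.array(m['world_to_cam']); c=(T[:3,:3]@np.atleast_2d(P).T).T+T[:3,3]; c=c*[1,-1,-1]
    return cv2.projectPoints(c,np.zeros(3),np.zeros(3),K,np.array(m['dist_coeffs'],float))[0][:,0]
def shot(cam,name):
    f=optics.grab_frame(cam); cv2.imwrite(f'pics/{name}.png',f[:,:,::-1]); return f
E
cat > a.py <<'E'
from h import *
Z=dict(dock_plate=0,carrier_centre=.024,pin=.012,slot_corner_pt=.012,slot_end_pt=.012,reading_head=.052,tube_set=.012,brown_vial=0,pink_vial=0,pen=0,cup=0)
for c in ('top','scene'):
    shot(c,c+'0')
    for n,z in Z.items():
        r=finder.landmark_of(c,n)[:1]
        for e in r: print(c,n,round(e['conf'],2),np.round(e['point'],1),np.round(at(c,e['point'],z)[:2],4))
print(arm.get_state())
E
python3 a.py; python3 -c "
import cv2,numpy as np
cv2.imwrite('pics/both.png',cv2.resize(np.vstack([cv2.imread('pics/top0.png'),cv2.imread('pics/scene0.png')]),(400,600)))"
```

```text
top dock_plate 0.94 [249.5 237.3] [0.5044 0.0136]
top carrier_centre 0.69 [244.6 235.8] [0.5062 0.0264]
top pin 0.67 [248.1 214.7] [0.5726 0.0128]
top slot_end_pt 0.58 [230.5 186.7] [0.6659 0.0619]
top reading_head 0.74 [203.7 202. ] [0.6131 0.1398]
top tube_set 0.61 [244.4 233.1] [0.5165 0.0275]
top brown_vial 0.72 [185.5 199.1] [0.6404 0.2051]
top pink_vial 0.5 [183.1 228.6] [0.5475 0.2151]
top pen 0.56 [299.7 225.3] [ 0.5293 -0.1427]
scene dock_plate 0.61 [291.4 253.3] [0.523 0.015]
scene carrier_centre 0.75 [292.2 246.7] [0.5195 0.016 ]
scene pin 0.63 [272.1 239.7] [ 0.5938 -0.0029]
scene slot_corner_pt 0.6 [249.3 233.6] [ 0.6685 -0.    ]
scene slot_end_pt 0.58 [236.8 250.2] [0.6552 0.0831]
scene reading_head 0.74 [291.1 246.2] [0.5046 0.0491]
scene tube_set 0.71 [290.9 246.9] [0.5302 0.0039]
scene brown_vial 0.77 [214.4 282.6] [0.6385 0.2086]
scene pink_vial 0.78 [242.  291.5] [0.5583 0.2042]
scene pen 0.64 [313.8 225.1] [ 0.5284 -0.1395]
scene cup 0.56 [376.3 188.7] [ 0.4318 -0.4459]
{'t': 1.2, 'q': array([-8.28914263e-01,  3.58588044e-01,  1.18984420e-02, -2.48753032e-05,
       -1.22412893e+00, -2.88111609e-01]), 'qd': array([ 0.00046564,  0.00053348,  0.00073681, -0.00039803,  0.0005034 ,
        0.00014183]), 'joint_efforts': array([-2.80463108e-03, -5.82400918e+01,  2.93291259e+01,  7.00252533e+00,
        1.22520854e-02,  5.94569460e-07]), 'eef_pos': array([ 0.29586922, -0.6066596 ,  0.23756381]), 'ee_rot': array([ 3.14157653e+00, -2.79378774e-05,  2.02455833e+00]), 'force': array([-0.09062685,  0.35867448, -0.53806612]), 'moment': array([-0.05451141,  0.01042061, -0.01826784]), 'width': 0.08746760530712959}
```

View pics/top0.png

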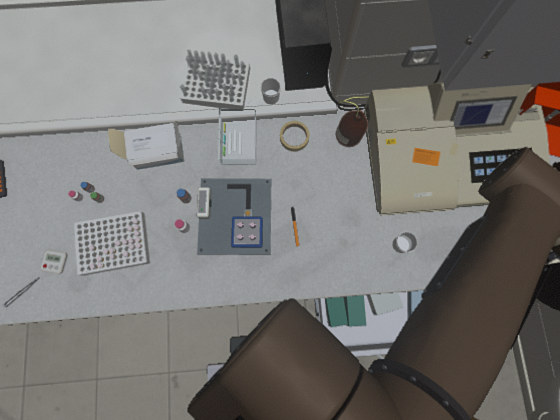

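View pics/scene0.png

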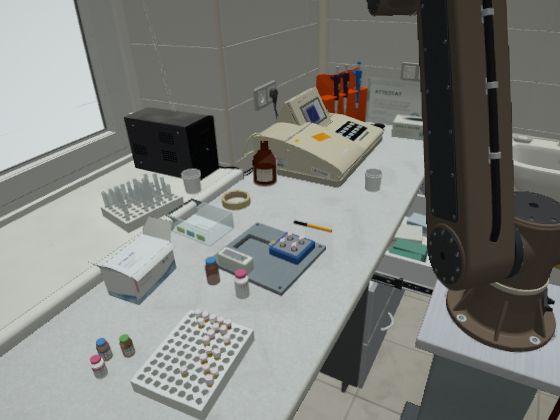

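The top view shows the plate at about (198–271, 179–255), the carrier at about (247, 232), the head at (203, 202), the vials on the left and the pen on the right. I'll refine with enlarged crops.

```bash
cat > b.py <<'E'
from h import *
a=cv2.imread('pics/top0.png')[165:265,165:315]; b=cv2.imread('pics/scene0.png')[205:305,195:345]
cv2.imwrite('pics/crop.png',np.vstack([cv2.resize(a,(450,300),interpolation=cv2.INTER_CUBIC),cv2.resize(b,(450,300),interpolation=cv2.INTER_CUBIC)]))
cv2.imwrite('pics/ctop.png',cv2.resize(a,(795,530),interpolation=cv2.INTER_CUBIC))
E
python3 b.py
```

```text
(no output)
```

View pics/ctop.png

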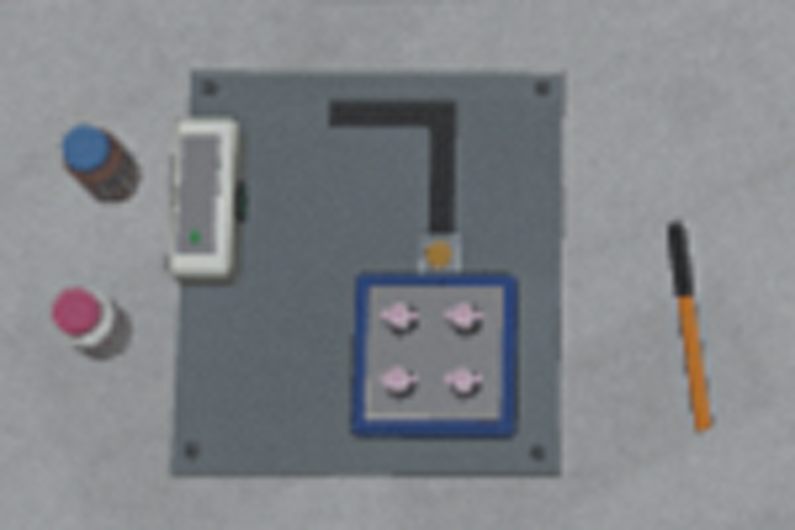

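```bash
cat > c.py <<'E'
from h import *
from scipy.optimize import least_squares
pl=[((192,71),(175,150)),((565,72),(175,-70)),((560,474),(-62,-70)),((172,474),(-62,150)),((456,101),(158,-8))]
bl=[((357,275),(46,46)),((518,275),(46,-46)),((515,437),(-46,-46)),((352,435),(-46,46))]
im=lambda p:(np.array(p)+.5)/5.3-.5+165
def res(v):
    c,s=np.cos(v[2]),np.sin(v[2]); R=np.array([[c,-s],[s,c]])
    r=[]
    for (p,q) in pl: r.append(at('top',im(p),.012)[:2]-(v[:2]+R@np.array(q)/1e3))
    for (p,q) in bl: r.append(at('top',im(p),.036)[:2]-(v[:2]+R@(np.array(q)/1e3+[v[3],0])))
    return np.ravel(r)
s=least_squares(res,[.5,0,0,.01]); v=s.x
print('pose',v[:2],np.degrees(v[2]),'along',v[3]); print(np.round(s.fun.reshape(-1,2)*1e3,1))
c,sn=np.cos(v[2]),np.sin(v[2]); W=lambda x,y:np.round(v[:2]+[c*x-sn*y,sn*x+c*y],4)
for n,q in dict(ctr=(v[3],0),pin=(v[3]+.06,0),corner=(.15,0),end=(.15,.06),head=(.09,.132)).items(): print(n,W(*q))
# overlay on scene
P=[list(W(x/1e3,y/1e3))+[.012] for x,y in [(175,150),(175,-70),(-62,-70),(-62,150)]]
Q=[list(W(x/1e3+v[3],y/1e3))+[.036] for x,y in [(46,46),(46,-46),(-46,-46),(-46,46)]]
S=[list(W(x/1e3,y/1e3))+[.012] for x,y in [(60,0),(150,0),(150,60)]]
f=cv2.imread('pics/scene0.png')[205:305,195:345]; f=cv2.resize(f,(750,500),interpolation=cv2.INTER_CUBIC)
for A,cl in ((P,1),(Q,1),(S,0)):
    cv2.polylines(f,[np.int32((proj('scene',A)-[195,205]+.5)*5)],bool(cl),(0,255,255),1)
cv2.imwrite('pics/ov.png',f)
E
python3 c.py
```

```text
pose [0.51439708 0.01842815] -4.7266536578156915 along 0.002154792852927382
[[ 0.3 -0.6]
 [ 0.4 -0.7]
 [ 0.1  0.2]
 [-0.5 -0.3]
 [-0.4  1.4]
 [-0.4 -0.5]
 [-0.1  0.3]
 [-0.1  0.8]
 [ 0.6 -0.5]]
ctr [0.5165 0.0183]
pin [0.5763 0.0133]
corner [0.6639 0.0061]
end [0.6688 0.0659]
head [0.615  0.1426]
```

View pics/ov.png

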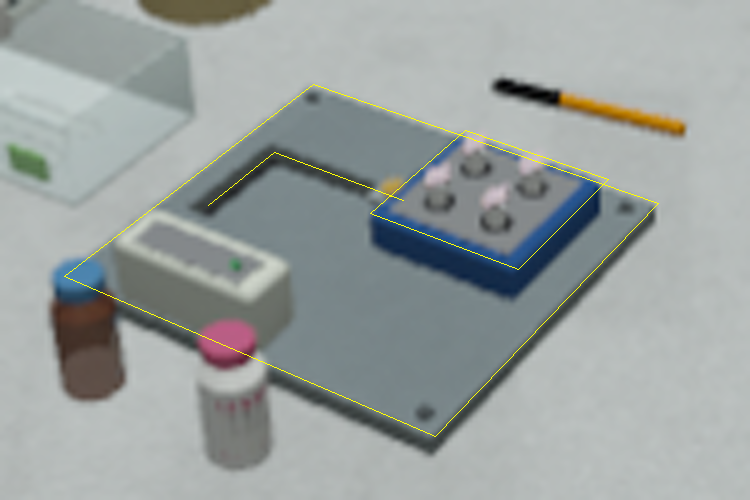

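Fit residuals are about 1 mm: plate yaw is −4.7°, along is about 2 mm, and the scene overlay agrees to within about 1 px. I'll close the gripper and fly to behind the −x side.

Call:
apply_moves(hand=1, increments=[0.0078, 0.0351, 0, 0, 0, -0.03, 0.0078, 0.0351, 0, 0, 0, -0.03, 0.0078, 0.0351, 0, 0, 0, -0.03, 0.0078, 0.0351, 0, 0, 0, -0.03, 0.0078, 0.0351, 0, 0, 0, -0.03, 0.0078, 0.0351, 0, 0, 0, -0.03, 0.0078, 0.0351, 0, 0, 0, -0.03, 0.0078, 0.0351, 0, 0, 0, -0.03, 0.0078, 0.0351, 0, 0, 0, -0.03, 0.0078, 0.0351, 0, 0, 0, -0.03, 0.0078, 0.0351, 0, 0, 0, -0.03, 0.0078, 0.0351, 0, 0, 0, -0.03, 0.0078, 0.0351, 0, 0, 0, -0.03, 0.0078, 0.0351, 0, 0, 0, -0.03, 0.0078, 0.0351, 0, 0, 0, -0.03, 0.0078, 0.0351, 0, 0, 0, -0.03, 0.0078, 0.0351, 0, 0, 0, -0.03, 0.0078, 0.0351, 0, 0, 0, -0.03])

```text
t: 2.7
eef_pos: [0.4341, 0.0476, 0.2387]
ee_rot: [3.131, -0.004, 1.45]
force: [0.5, -0.2, -0.0]
width: 0.0002
```

Call:
apply_moves(increments=[0, 0, 0, 0, 0, 0, 0.001, -0.008, -0.01, 0, 0, 0.013, 0.001, -0.008, -0.02, 0, 0, 0.013, 0, -0.007, -0.02, 0, 0, 0.012, 0, 0, -0.02, 0, 0, 0, 0, 0, -0.02, 0, 0, 0, 0, 0, -0.02, 0, 0, 0, 0, 0, -0.02, 0, 0, 0, 0, 0, -0.015, 0, 0, 0, 0, 0, -0.01, 0, 0, 0, 0, 0, 0, 0, 0, 0, 0, 0, 0, 0, 0, 0])

```text
t: 3.7
eef_pos: [0.4397, 0.0327, 0.0815]
ee_rot: [3.121, -0.01, 1.501]
force: [-0.4, 0.4, 0.2]
width: 0.0005
```

Call:
apply_moves(increments=[-0.001, -0.004, -0.01, -0.004, 0.011, -0.006, -0.001, -0.004, -0.015, -0.004, 0.01, -0.006, 0, 0, -0.015, 0, 0, 0, 0, 0, -0.008, 0, 0, 0, 0, 0, 0, 0, 0, 0, 0, 0, 0, 0, 0, 0])

```text
t: 4.2
eef_pos: [0.4408, 0.0251, 0.0344]
ee_rot: [3.137, -0.003, 1.489]
force: [0.7, -0.8, 0.2]
width: 0.0003
```

```bash
python3 - <<'E'
from h import *
f=shot('scene','s1'); g=shot('top','t1')
cv2.imwrite('pics/c1.png',np.hstack([cv2.resize(f[205:305,225:375][:,:,::-1],(450,300),interpolation=2),cv2.resize(g[165:265,190:300][:,:,::-1],(330,300),interpolation=2)]))
s=arm.get_state(); print(s['eef_pos'],s['ee_rot'],s['force'])
E
```

```text
[0.44101133 0.02530959 0.03475672] [ 3.13578342 -0.00384222  1.48870946] [ 0.46427055 -0.16708034  0.04343535]
```

View pics/c1.png

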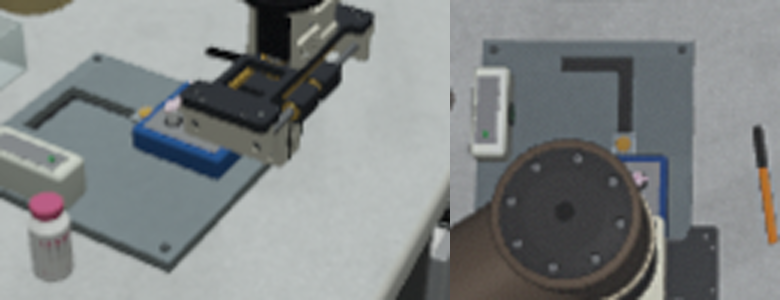

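The gripper stands just behind the −x side, and the block hasn't moved. Pushing along the first leg.

Call:
apply_moves(increments=[0.004, -0.0003, -0.003, 0.003, 0.004, 0, 0.008, -0.0007, 0, 0, 0, 0, 0.008, -0.0007, 0, 0, 0, 0, 0.008, -0.0007, 0, 0, 0, 0, 0.008, -0.0007, 0, 0, 0, 0, 0.008, -0.0007, 0, 0, 0, 0, 0.008, -0.0007, 0, 0, 0, 0, 0.008, -0.0007, 0, 0, 0, 0, 0.008, -0.0007, 0, 0, 0, 0, 0.008, -0.0007, 0, 0, 0, 0, 0.004, -0.0003, 0, 0, 0, 0, 0, 0, 0, 0, 0, 0])

```text
t: 5.3
eef_pos: [0.5312, 0.0179, 0.0332]
ee_rot: [3.139, -0.008, 1.489]
force: [-1.0, 0.2, 1.0]
width: 0.0002
```

Call:
apply_moves(increments=[0.005, -0.0004, 0, 0, 0.005, 0, 0.005, -0.0004, 0, 0, 0, 0, 0.003, -0.0003, 0, 0, 0, 0, 0.003, -0.0003, 0, 0, 0, 0, 0.001, 0, 0, 0, 0, 0, 0, 0, 0, 0, 0, 0])

```text
t: 5.8
eef_pos: [0.5492, 0.016, 0.033]
ee_rot: [-3.138, -0.007, 1.489]
force: [-0.8, 0.3, 0.0]
width: 0.0002
```

Call:
apply_moves(increments=[0.002, -0.0002, 0, 0, 0, 0, 0.002, -0.0002, 0, 0, 0, 0, 0, 0, 0, 0, 0, 0])

```text
t: 6.05
eef_pos: [0.5512, 0.0155, 0.0327]
ee_rot: [-3.134, -0.007, 1.488]
force: [-0.7, -0.4, -0.3]
width: 0.0002
```

Call:
apply_moves(increments=[0.002, -0.0002, 0, 0, 0, 0, 0, 0, 0, 0, 0, 0])

```text
t: 6.22
eef_pos: [0.5511, 0.0152, 0.0325]
ee_rot: [-3.131, -0.006, 1.488]
force: [0.5, -0.3, 0.9]
width: 0.0001
```

Call:
apply_moves(increments=[0.004, -0.0003, 0, 0, 0, 0, 0.004, -0.0003, 0, 0, 0, 0])

```text
t: 6.38
eef_pos: [0.5515, 0.014, 0.0317]
ee_rot: [-3.118, -0.004, 1.486]
force: [-18.5, 9.7, 13.2]
width: 0.0005
```

```bash
python3 - <<'E'
from h import *
f=shot('scene','s2'); g=shot('top','t2')
s=arm.get_state(); print(s['eef_pos'],s['ee_rot'],s['force'])
cv2.imwrite('pics/c2.png',np.hstack([cv2.resize(f[205:305,215:345][:,:,::-1],(390,300),interpolation=2),cv2.resize(g[165:265,190:300][:,:,::-1],(330,300),interpolation=2)]))
E
```

```text
[0.55148831 0.01393387 0.03154488] [-3.11764603 -0.00351107  1.48595275] [-15.96523679   7.95874851  12.07569287]
```

View pics/c2.png

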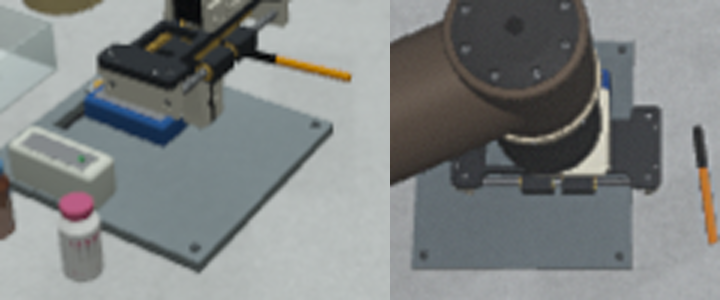

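−16 N on the tool shows the pin is against the end wall (expected TCP x ≈ 0.551). Backing off, lifting and going round to the −y side.

Call:
apply_moves(increments=[-0.008, 0.0007, 0, 0, 0, 0, -0.01, 0.001, 0, -0.003, -0.012, 0, -0.01, 0.001, 0, -0.003, -0.011, 0, 0, 0, 0.02, 0, 0, 0, 0, 0, 0.03, 0, 0, 0, 0, 0, 0.03, 0, 0, 0, 0, 0, 0.02, 0, 0, 0, 0.006, -0.018, 0, 0, 0, 0, 0.01, -0.025, 0, 0, 0, 0, 0.012, -0.025, 0, 0, 0, 0, 0.02, -0.015, 0, 0, 0, 0, 0.02, -0.01, 0, 0, 0, 0, 0.008, 0, 0, 0, 0, 0, 0, 0, 0, 0, 0, 0, 0, 0, 0, 0, 0, 0])

```text
t: 7.73
eef_pos: [0.6073, -0.0805, 0.1415]
ee_rot: [3.119, -0.002, 1.491]
force: [-0.0, 0.2, -0.3]
width: 0.0004
```

```bash
python3 - <<'E'
from h import *
s=arm.get_state(); print(s['t'],s['eef_pos'],s['ee_rot'],s['force'])
f=shot('scene','s3'); g=shot('top','t3')
for c in('scene','top'):
  for n,z in(('carrier_centre',.024),('pin',.012),('pen',0)):
    for e in finder.landmark_of(c,n)[:1]: print(c,n,round(e['conf'],2),np.round(at(c,e['point'],z)[:2],4))
cv2.imwrite('pics/c3.png',np.hstack([cv2.resize(f[205:305,215:345][:,:,::-1],(390,300),interpolation=2),cv2.resize(g[165:265,190:300][:,:,::-1],(330,300),interpolation=2)]))
E
```

```text
7.7333 [ 0.60732893 -0.08050609  0.14151326] [ 3.11903304e+00 -1.52879126e-03  1.49145950e+00] [-0.00125589  0.17581994 -0.27149368]
scene carrier_centre 0.82 [0.6066 0.0177]
scene pin 0.89 [ 0.6757 -0.0138]
scene pen 0.71 [ 0.5284 -0.1444]
top carrier_centre 0.97 [0.5998 0.0049]
top pin 0.96 [0.6617 0.0094]
top pen 0.59 [ 0.5325 -0.1387]
```

View pics/c3.png

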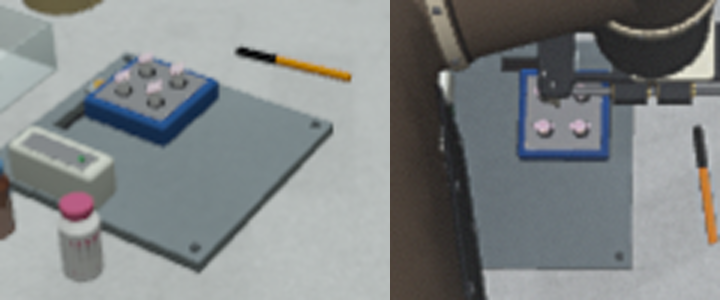

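The block sits at the corner (along ≈ 0.09), the pen and vials haven't moved, and the tool is 24 mm off the −y side. Descending.

Call:
apply_moves(increments=[-0.004, 0.0005, 0, 0, 0.011, 0, -0.004, 0.0005, -0.01, 0, 0.011, 0, -0.002, 0, -0.02, 0, 0, 0, 0, 0, -0.02, 0, 0, 0, 0, 0, -0.02, 0, 0, 0, 0, 0, -0.016, 0, 0, 0, 0, 0, -0.01, 0, 0, 0, 0, 0, -0.004, 0, 0, 0, 0, 0, 0, 0, 0, 0, 0, 0, 0, 0, 0, 0])

```text
t: 8.97
eef_pos: [0.5933, -0.0778, 0.0361]
ee_rot: [-3.138, -0.0, 1.494]
force: [0.4, -0.1, 0.3]
width: 0.0007
```

Call:
apply_moves(increments=[0.0003, 0.004, -0.003, 0, 0, -0.004, 0.0006, 0.007, -0.001, 0, 0, 0, 0.0007, 0.008, 0, 0, 0, 0, 0.0007, 0.008, 0, 0, 0, 0, 0.0007, 0.008, 0, 0, 0, 0, 0.0007, 0.008, 0, 0, 0, 0, 0.0007, 0.008, 0, 0, 0, 0, 0.0007, 0.008, 0, 0, 0, 0, 0.0003, 0.004, 0, 0, 0, 0, 0, 0, 0, 0, 0, 0])

```text
t: 9.8
eef_pos: [0.6007, -0.0075, 0.0352]
ee_rot: [3.141, -0.0, 1.49]
force: [0.8, -0.8, -1.1]
width: 0.0003
```

```bash
python3 - <<'E'
from h import *
s=arm.get_state(); print(s['t'],s['eef_pos'],s['ee_rot'],s['force'])
f=shot('scene','s4'); g=shot('top','t4')
cv2.imwrite('pics/c4.png',np.hstack([cv2.resize(f[205:305,215:345][:,:,::-1],(390,300),interpolation=2),cv2.resize(g[165:265,190:300][:,:,::-1],(330,300),interpolation=2)]))
E
```

```text
9.8 [ 0.60074455 -0.0075218   0.0351999 ] [ 3.14096088e+00 -2.50026863e-04  1.49048528e+00] [ 0.8070857  -0.80677485 -1.14244929]
```

View pics/c4.png

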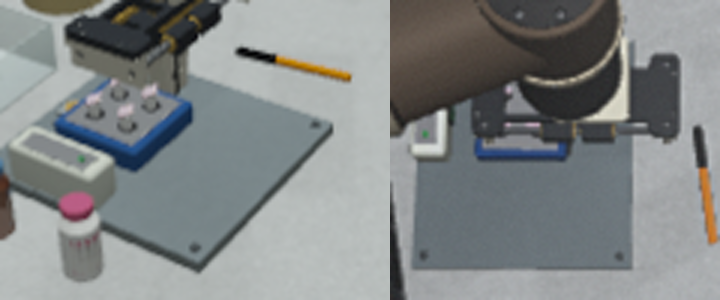

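The block is sliding sideways and the tool isn't touching the tubes; about 12 mm to go.

Call:
apply_moves(increments=[0.0004, 0.005, -0.001, 0, 0, 0, 0.0003, 0.004, 0, 0, 0, 0, 0.0002, 0.003, 0, 0, 0, 0, 0.0002, 0.003, 0, 0, 0, 0, 0, 0, 0, 0, 0, 0])

```text
t: 10.32
eef_pos: [0.6022, 0.0073, 0.0345]
ee_rot: [3.14, -0.0, 1.489]
force: [-0.1, -1.2, -0.3]
width: 0.0004
```

Call:
apply_moves(increments=[0.0002, 0.003, 0, 0, 0, 0, 0.0002, 0.003, 0, 0, 0, 0])

```text
t: 10.48
eef_pos: [0.6023, 0.0127, 0.0345]
ee_rot: [3.141, 0.001, 1.488]
force: [1.2, -16.7, 1.7]
width: 0.0006
```

−16.7 N against the end stop. Backing straight off, lifting and clearing the view.

Call:
apply_moves(increments=[-0.0005, -0.006, 0, 0, 0, 0, -0.0008, -0.01, 0, 0, 0, 0, -0.0008, -0.01, 0, 0, 0, 0, -0.0008, -0.01, 0, 0, 0, 0, 0, -0.005, 0.02, 0, 0, 0, 0, 0, 0.03, 0, 0, 0, 0, 0, 0.03, 0, 0, 0, 0, 0, 0.03, 0, 0, 0, 0, -0.03, 0.03, 0, 0, 0, 0, -0.04, 0.02, 0, 0, 0, 0, -0.04, 0, 0, 0, 0, 0, -0.04, 0, 0, 0, 0, 0, -0.04, 0, 0, 0, 0, 0, -0.04, 0, 0, 0, 0, 0, -0.03, 0, 0, 0, 0, 0, 0, 0, 0, 0, 0, 0, 0, 0, 0, 0, 0])

```text
t: 11.9
eef_pos: [0.5921, -0.3098, 0.2013]
ee_rot: [3.135, 0.0, 1.484]
force: [0.8, -0.0, -0.2]
width: 0.0004
```

```bash
python3 - <<'E'
from h import *
s=arm.get_state(); print(s['t'],s['eef_pos'],s['force'])
f=shot('scene','s5'); g=shot('top','t5')
for c in('scene','top'):
  for n,z in(('carrier_centre',.024),('pin',.012),('pen',0),('brown_vial',0),('pink_vial',0),('cup',0)):
    for e in finder.landmark_of(c,n)[:1]: print(c,n,round(e['conf'],2),np.round(at(c,e['point'],z)[:2],4))
cv2.imwrite('pics/c5.png',np.vstack([cv2.resize(f[215:275,215:345][:,:,::-1],(650,300),interpolation=2),cv2.resize(g[170:230,185:315][:,:,::-1],(650,300),interpolation=2)]))
E
```

```text
11.9 [ 0.5921432  -0.30977777  0.20128367] [ 0.79828861 -0.03065086 -0.21512025]
scene carrier_centre 0.62 [0.6108 0.067 ]
scene pin 0.58 [0.6733 0.0662]
scene pen 0.42 [ 0.5317 -0.133 ]
scene brown_vial 0.59 [0.6451 0.2111]
scene pink_vial 0.55 [0.5505 0.2082]
scene cup 0.94 [ 0.4405 -0.44  ]
top carrier_centre 0.79 [0.6109 0.0774]
top pin 0.93 [0.6665 0.0731]
top brown_vial 0.43 [0.6392 0.1946]
top pink_vial 0.44 [0.5556 0.2145]
top cup 0.79 [ 0.4535 -0.4462]
```

View pics/c5.png

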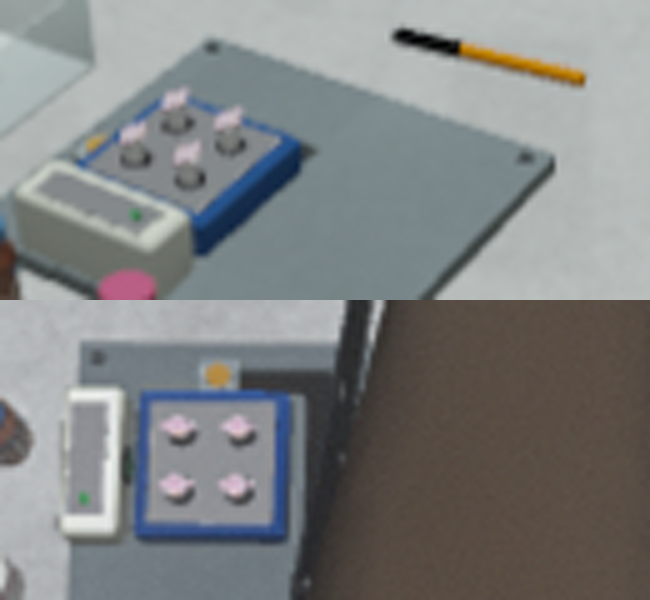

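```bash
python3 - <<'E'
from h import *
c=np.mean([at('top',(np.array(p)+.5)/5-.5+[185,170],.036)[:2] for p in [(141,93),(290,95),(287,240),(136,237)]],0)-[.5144,.0184]
print('along',c@[.9966,-.0824],'across',c@[.0824,.9966]); arm.job_done()
E
```

```text
along 0.09019792636542211 across 0.060831997920167136
the job is handed in; nothing more can be done
```

I docked the carrier at the reading head and handed the job in at about 12 s of the 42 s allowed. With the gripper closed, I pushed the −x side until the pin hit the end wall at the corner (about −16 N on the tool). I then went over the top to the −y side and pushed to the end of the slot (about −17 N), backed off and moved clear.

- **Carrier position:** measured from the last top picture, along was about 0.090 m and across about 0.061 m. Both are past their limits of 0.083 m and 0.056 m.
- **Robot clear:** the tool was at (0.59, −0.31, 0.20) m and the force reading was about zero.
- **Loose items:** the pen, vials and cup look unmoved in the pictures, and the tool path kept clear of them. The networks' positions for them differ from the first readings by about 10 mm or less in most cases. The cup was found only in the scene picture at the start, so the later top reading has nothing to compare with. The top camera did not find the pen at the end because the arm hid it.
- **Disagreement:** the networks' positions for the carrier differed between the two cameras by about 10 mm. I relied on the corner fit from the top picture, which agreed to about 1 mm when I fitted the plate, and on the contact forces.

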